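Load the parts case into the transit rack until the drop catch falls behind it

TASK

Pick up the grey parts case by its handle, set it down in the open mouth of the transit rack and slide it in so that its own front edge lifts the hinged catch; press on against the spring buffer at the end until the catch drops fully behind the case, then let go and move clear. Work by feel: press firmly but gently enough not to ram the rack or the buffer, keep the case upright, never touch the rack or its catch with the robot itself, and leave the other things on the bench where they are.

Things in the scene. Friction and masses are not known exactly. Their poses are not given: they have to be found in the camera images.
- case: grey closed plastic parts case, 120 mm long (its x) by 100 mm wide (its y) by 40 mm tall, 3 mm edge rounding, about 0.3 to 0.65 kg, with a black bar handle on top. Origin under its centre, z up. The two ends are alike, so either may go in first
- case_grip (a point): middle of the case's handle bar, 69 mm above the case's underside. The bar is 14 mm wide (y), 14 mm tall and 80 mm long along the case's x; 22 mm of free space under it down to the case's top between its two end posts (inner faces 60 mm apart)
- cradle: transit rack fixed to the bench: aluminium deck 10 mm thick, from x = -175 to +195 mm and y = -93 to +73 mm. Origin at bench level on the lane's centre line. The case rests on the deck, long side along x, and slides in along the rack's +x. Deck before x = -64 mm is open. Once the case is in the mouth (its origin past x = -90 mm), more than 40 N in all between it and the rack (push, side and downward pressure added up) is ramming
- lane_mouth (a point): point on the deck's top on the centre line at rack x = -20 mm, where the two straight rails begin: 8 mm thick, tops 25 mm above the deck, inner faces at rack y = +-52 mm (2 mm clearance each side of the case) up to x = 165 mm. Before it, to x = -64 mm, the rails flare out to y = +-65 mm
- lane_end (a point): point on the rack's deck on the centre line at x = 135 mm, nominal place of the case's front end when the catch drops. The head block there (60 mm tall) carries the sprung rubber buffer (28 mm across, 26 mm above the deck) and the catch; it is clamped up to 16 mm to either side along x, which is not measured: feel for it
- buffer_place (a point): nominal centre of the sprung buffer's face, rack x = 132 mm, 36 mm above the bench; true x differs with the head block by up to 16 mm. Travel 5 mm, then solid. It meets the case's front about 3 mm before the catch can drop and yields 1.8 N per mm: 5 N at the drop, 9 N bottomed 2 mm later; press no further than that; the case's friction on the deck adds 2 to 7 N. Once caught, it keeps the case pushed back on the hook
- catch (a joint): angle of the gravity catch, rad: 0 = down on its stop, positive = lifted (up to 0.8). Steel arm outside the -y rail, pinned at rack x = 105 mm, 41 mm above the bench; it moves with the head block. A case sliding in lifts it (about 1 to 3 N) to about 0.13, riding on the case's top; it drops to 0 when the case's rear end has passed the hook
- hook_place (a point): nominal place of the catch's hook: rack x = 15 mm, y = -52 mm, 38 mm above the bench (12 mm below the top of a case on the deck); true x differs with the head block by up to 16 mm. Hook 32 mm wide (y -36 to -68 mm), upright face towards +x, ramp rising from it towards -x to about x = -19 mm. While riding it stays below 75 mm above the bench
- jar: small empty glass jar with a white cap, 44 mm across, 55 mm tall; origin under its centre
- can: upright tin can, 64 mm across, 110 mm tall; origin under its centre
- tape: roll of packing tape lying flat, 90 mm across, 24 mm tall; origin under its centre
- driver: screwdriver with a black handle lying on the bench, about 200 mm long; origin at the middle of its underside
- carton: small closed cardboard carton 110 x 80 x 60 mm; origin under its centre
- caster: loose rubber wheel lying flat, 60 mm across, 22 mm tall; origin under its centre
- spanner: steel spanner lying on the bench, about 180 mm long; origin at the middle of its underside
There are look-alikes about, which are no part of the job. There is more than one size of the case; the one meant has the size given above.

How it is judged:
By the outcome, as a careful person would: the job done as asked, in the order asked, and still so for the second after the job is handed in, with the robot touching nothing.
It also fails if it takes over 72 s, if anything falls off the work surface, if the arm or the gripper's body presses on something with over 40 N, if the wrist force passes 120 N, or if a joint passes its speed limit or range.

ROBOT

A 7-joint arm with a two-finger parallel gripper is mounted at the origin on the work surface. World frame = base frame: x ahead of the robot, y to its left, z up, the work surface at z = 0. Lengths are in m, angles in rad, forces in N, time in s.
With the tool pointing down it reaches from about 0.4 to 0.85 m from the base axis. Payload 10.4 kg.
Tool frame: the origin (TCP) lies midway between the tips of the shut fingers; the grasp point (between the pads) lies pinch_z behind it (pinch_z is the distance from the TCP to the grasp point, in m); z points along the fingers, y is the line along which they close (so a half turn about z gives the same grasp; the last joint's range is limited). The gripper opens to 85 mm and grips with 20 to 120 N. Pads are 22 mm wide; open, the fingers measure 114 mm over their backs; the gripper's body (76 mm by 85 mm) begins 54 mm behind the grasp point. The pads swing forward as they close: fully open they stand 13 mm farther back than shut.
Start: joints at [-1.169, 0.332, -0.065, 1.46, 0.022, 1.35, -0.088], TCP at [0.258, 0.569, 0.197] pointing down, gripper open.
Joint ranges: [-2.6, 2.6], [-0.5, 2.12], [-1.47, 1.34], [0.16, 2.42], [-1.27, 4.41], [0.06, 2.06], [-2.6, 2.6]. Speed limits (rad/s): [2.22, 2.22, 2.79, 2.79, 3.14, 3.14, 3.14].

INTERFACE

Orientations are given as a 3x3 rotation matrix whose columns are the frame's x, y, z axes.
In Python, from rig import get_state, camera, sign_off, pinch_z gives the robot as it stands.
- The arm moves only by the shell command python3 -m inch 'ROWS' [OPENING] [FORCE]. ROWS is JSON, a list that holds one entry, the list of rows, each a list of 6 numbers: the shift along the tool's x, y, z in mm, then the turn, a rotation vector about the tool's x, y, z in degrees. A call has 1 to 8 rows; each row is the pose to reach, as a shift and turn from the pose commanded when the call began, along the tool's axes at that moment; what a row does not reach only later rows make up. A row lasts 1/10 s, in which the tool goes at most 50 mm and 8.59 degrees, less where a joint would pass 70% of its speed; a pose out of reach is approached as far as the arm can. A call with a gripper value outside its range is refused whole. OPENING is the finger opening in mm, from 0 to 85.4, set as the call begins (- or left out, the last holds). The fingers move at their own pace and stop on an object; FORCE is the grip in N (left out, the last holds). Time passes only in rows, so rows that repeat a pose let the fingers close. It gives the time, the measured TCP pose, the force, the opening and the grip force at its end, in the units of the state.
- get_state(): the state, without advancing time (a new reading comes with each control period).
- camera(name): name is "scene" or "top" or "wrist"; returns a dict with "pixels" (480x640x3 uint8, blue, green, red), "depth" (480x640 float32, m along the optical axis (not along the pixel's ray), 0 where there is no reading), "fov_y" (degrees; the focal length in pixels is half the picture's height over the tangent of half this angle, whatever the lens; pixels are square), "cx", "cy" (the principal point, pixels), "R" (3x3) and "t" (3): a world point X has camera coordinates R X + t; the wrist camera has in their place "mount" (4x4, takes a point from camera to tool coordinates, whose origin is the TCP and whose axes are the flange's). Camera axes: x right, y down, z forward; pixel columns grow to the right and rows downward; lengths in m; the calibration is good to about 2 mm. A picture is of the moment at which its call begins: read the wrist's pose just before it.
- sign_off(): hands the job in; it is judged then, once.
The state is a dict: "time": time; "joints": joint angles; "qd": joint speeds; "tau": joint torques, N m; "tcp_pos": TCP position; "orientation": TCP orientation; "wrist_force": force on the tool from outside, world axes, zero at the start; "torque": the same for the moment, N m; "opening": finger opening in m; "grip_force": force on a finger pad.
Only numpy, scipy, OpenCV 4.12 (cv2) and the standard library are available. Lean on these libraries where they do the work, as an engineer would, in place of code of your own. Each camera call takes 0.05 s, during which the arm holds its last target. There are 200 camera calls.

## Working session

There is one attempt and no reset: what is moved stays moved. The work goes in short steps, Python scripts to look and compute and a shell command to move; the robot and the scene stay as the last step left them, time stands still between calls to the robot, and variables do not carry over. Pictures are saved under pics/ and viewed, at most 10 in all, crops included, and the job is handed in when it is done.

```bash
mkdir -p pics; ls; cat > h.py <<'E'
import numpy as np,cv2
from rig import get_state,camera,sign_off,pinch_z
def cloud(c,s=None):
    f=240/np.tan(np.radians(c["fov_y"])/2); d=c["depth"]
    v,u=np.mgrid[:480,:640]
    P=np.stack([(u-c["cx"])*d/f,(v-c["cy"])*d/f,d],-1).astype(float)
    if "R" in c: W=(P-np.array(c["t"]))@np.array(c["R"])
    else:
        M=np.array(c["mount"]); W=P@M[:3,:3].T+M[:3,3]
        W=W@np.array(s["orientation"]).T+np.array(s["tcp_pos"])
    W[d==0]=np.nan
    return W
E
python3 - <<'E'
from h import *
s=get_state(); print(s,pinch_z)
for n in("top","scene"):
    c=camera(n); np.save(n+".npy",cloud(c)); cv2.imwrite(f"pics/{n}.png",c["pixels"])
E
```

```text
pics
{'time': 0.0, 'joints': array([-1.16859252,  0.33287585, -0.06466303,  1.46092261,  0.02164375,
        1.34990831, -0.08849591]), 'qd': array([-1.59681237e-03, -2.33608802e-03,  9.83228251e-04,  2.96437679e-04,
        2.85297880e-03, -1.64851087e-03, -7.14985924e-05]), 'tau': array([ 9.75155785e-05, -6.25454879e+01,  4.90591954e-02, -3.91599083e+01,
        1.61177188e-02,  1.00678933e-02, -1.38784591e-05]), 'tcp_pos': array([0.25745902, 0.56905118, 0.19642234]), 'orientation': array([[-9.11119371e-01,  4.12142292e-01, -4.72940114e-04],
       [ 4.12142546e-01,  9.11118398e-01, -1.33696665e-03],
       [-1.20116060e-04, -1.41305495e-03, -9.99998994e-01]]), 'wrist_force': array([-0.92086851,  0.66389485,  1.30502085]), 'torque': array([-0.04281808, -0.01049739,  0.04475365]), 'grip_force': 0.0, 'opening': 0.0852935302342136} 0.0187
```

View pics/top.png

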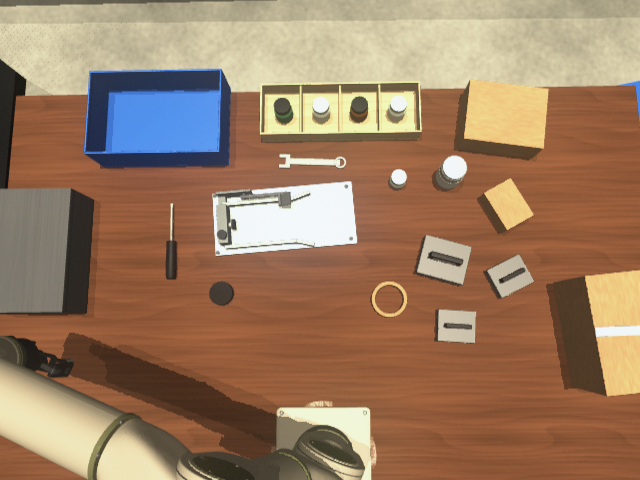

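View pics/scene.png

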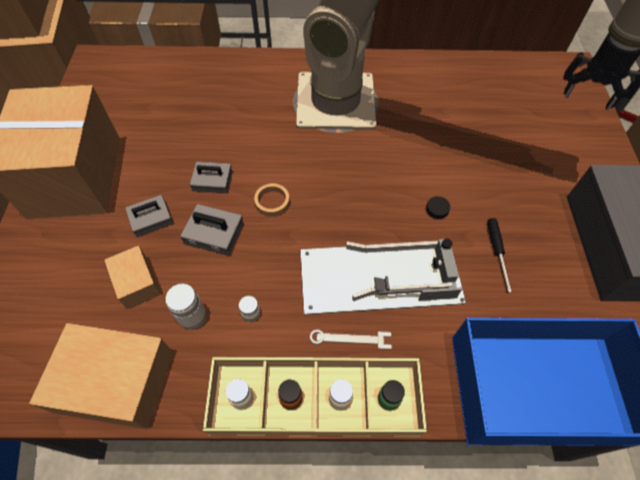

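The top view shows three grey cases: at (444,259), (457,326) and (510,277). The rack is at (285,218), with its head at the left, so its +x points left in the image (world +y). I'll measure the cases' sizes and the rack pose next.

```bash
python3 - <<'E'
from h import *
W=np.load("top.npy"); 
for n,(u,v) in dict(A=(444,259),B=(457,326),C=(510,277)).items():
    r=34; P=W[v-r:v+r,u-r:u+r].reshape(-1,3); P=P[~np.isnan(P[:,0])]
    import scipy.ndimage as nd
    Z=W[...,2]; m=np.nan_to_num(Z)>.012
    lab,_=nd.label(m); l=lab[v,u]; Q=W[lab==l]
    h=np.median(Q[:,2]); T=Q[(abs(Q[:,2]-h)<.005)]; H=Q[Q[:,2]>h+.015]
    b=cv2.minAreaRect((Q[(Q[:,2]>h-.006)][:,:2]*1000).astype(np.float32))
    hb=cv2.minAreaRect((H[:,:2]*1000).astype(np.float32)) if len(H)>4 else None
    print(n,len(Q),"top z",h,"rect",b,"handle z",np.percentile(H[:,2],90),hb)
# rack deck
Z=W[...,2]; sub=np.zeros(Z.shape,bool); sub[175:262,205:362]=1
m=sub&(abs(Z-.010)<.004); 
c=cv2.imread("pics/top.png"); m2=sub&(c.min(2)>140)
Q=W[m2&(Z<.018)]; print("deck",np.median(Q[:,2]),cv2.minAreaRect((Q[:,:2]*1000).astype(np.float32)),cv2.boxPoints(cv2.minAreaRect((Q[:,:2]*1000).astype(np.float32))))
for p in [(222,240),(285,199),(240,196),(233,225),(300,243),(260,195),(310,196)]: print(p,W[p[1],p[0]].round(3))
a=cv2.resize(c[225:350,390:550],None,fx=4,fy=4,interpolation=2)[:, :]
s=cv2.imread("pics/scene.png"); 
b=cv2.resize(c[175:262,205:362],None,fx=4.08,fy=4.08); b=b[:,:640]
cv2.imwrite("pics/cases.png",cv2.resize(c[225:350,390:550],(640,500)));cv2.imwrite("pics/rack.png",b)
E
```

```text
A 1982 top z 0.03934861617164623 rect ((474.7142028808594, -305.9256591796875), (120.62120819091797, 101.10334014892578), 74.75392150878906) handle z 0.07802792717146673 ((474.6402893066406, -305.7594909667969), (80.07022094726562, 14.544326782226562), 74.3807601928711)
B 1244 top z 0.03065176867727728 rect ((309.54071044921875, -331.4632263183594), (95.47088623046875, 77.94070434570312), 86.01473999023438) handle z 0.06157945971470963 ((309.45599365234375, -331.4356384277344), (61.97858810424805, 10.772078514099121), 86.14205169677734)
C 1234 top z 0.03039914828607059 rect ((432.605224609375, -470.862548828125), (78.35896301269531, 95.44096374511719), 25.918554306030273) handle z 0.06131335361897709 ((432.2558898925781, -470.5740051269531), (11.379590034484863, 61.963314056396484), 25.641807556152344)
deck 0.009348647708029064 ((592.82666015625, 101.32037353515625), (172.49525451660156, 370.2088317871094), 4.770294189453125) [[491.48428 278.61118]
 [522.2713  -90.31532]
 [694.16907 -75.97043]
 [663.382   292.95605]]
(222, 240) [0.525 0.25  0.064]
(285, 199) [0.631 0.093 0.053]
(240, 196) [0.643 0.211 0.043]
(233, 225) [0.566 0.226 0.05 ]
(300, 243) [0.521 0.056 0.03 ]
(260, 195) [0.645 0.159 0.044]
(310, 196) [0.648 0.032 0.012]
```

View pics/cases.png

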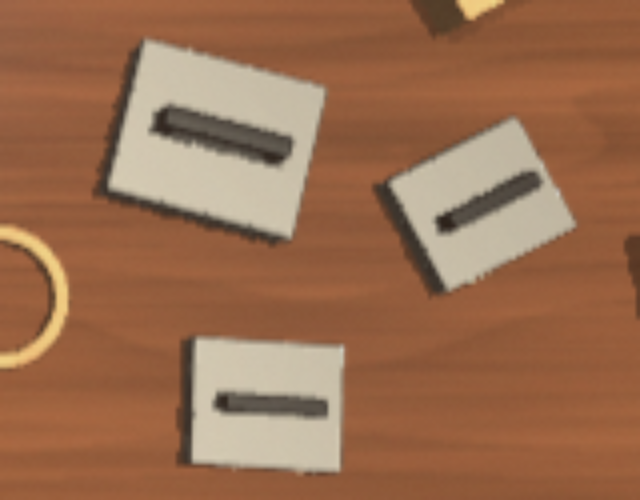

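View pics/rack.png

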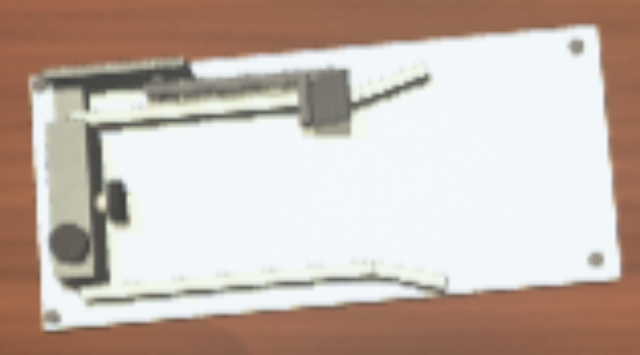

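Case A at (444,259) is the one meant. It measures 120x101 mm with its top at 39 mm and an 80 mm handle; B and C are 95x78 mm and 30 mm tall. The crop confirms A is the larger one. The rack crop shows the rails at top and bottom, the hook at (325,100), the buffer at (115,200) and the open mouth to the right. I'll refine the rack pose and compute the first moves.

```bash
cat >> h.py <<'E'
from scipy.spatial.transform import Rotation as Ro
def to(p,yaw,s=None):
    """row (mm,deg) from current pose to TCP p, tool down, tool y axis at yaw deg"""
    s=s or get_state(); R=np.array(s["orientation"]); a=np.radians(yaw)
    y=np.array([np.cos(a),np.sin(a),0]); z=np.array([0,0,-1.]); T=np.stack([np.cross(y,z),y,z],1)
    d=R.T@(np.array(p)-s["tcp_pos"])*1000
    return np.r_[d,Ro.from_matrix(R.T@T).as_rotvec(degrees=True)].round(1)
E
python3 - <<'E'
from h import *
import scipy.ndimage as nd
W=np.load("top.npy"); px=cv2.imread("pics/top.png").astype(int)
th=np.radians(94.77); ex=np.array([np.cos(th),np.sin(th)]); ey=np.array([-ex[1],ex[0]])
o=np.array([.5928,.1013])-.010*ex+.010*ey
sub=np.zeros(W.shape[:2],bool); sub[165:270,195:372]=1
P=W[sub]; q=np.stack([(P[:,:2]-o)@ex,(P[:,:2]-o)@ey],1)*1000; z=P[:,2]*1000
for sgn in(1,-1):
    k=(abs(z-35)<4)&(abs(q[:,1]*sgn-56)<12)&(q[:,0]>(25 if sgn<0 else -10))&(q[:,0]<110)
    for a in range(-20,120,25):
        kk=k&(q[:,0]>=a)&(q[:,0]<a+25)
        if kk.sum()>3: print("rail",sgn,a,kk.sum(),q[kk,1].min().round(1),q[kk,1].max().round(1),q[kk,1].mean().round(1),np.median(z[kk]).round(1))
# deck edges by brightness
m=sub&(px.min(2)>140)&(W[...,2]<.02); 
Q=W[m]; q=np.stack([(Q[:,:2]-o)@ex,(Q[:,:2]-o)@ey],1)*1000
for a in range(-160,190,35):
    k=(q[:,0]>=a)&(q[:,0]<a+35); print("deck y at",a,q[k,1].min().round(1),q[k,1].max().round(1))
for b in range(-80,70,30):
    k=(q[:,1]>=b)&(q[:,1]<b+30); print("deck x at",b,q[k,0].min().round(1),q[k,0].max().round(1))
print("o",o)
print(to([.5,.13,.27],20)); 
print(to([.475,-.306,.20],-15.4))
E
```

```text
rail 1 -20 19 55.3 63.2 58.7 34.6
rail 1 5 28 54.2 62.4 59.0 34.4
rail 1 30 28 54.1 62.5 58.8 34.6
rail 1 55 24 54.4 63.0 58.3 34.1
rail 1 80 30 53.9 63.2 58.6 34.3
rail -1 5 8 -63.2 -48.9 -55.1 34.7
rail -1 30 27 -62.7 -49.6 -54.7 34.4
rail -1 55 29 -63.3 -48.7 -54.6 34.8
rail -1 80 27 -62.6 -48.4 -53.9 33.9
rail -1 105 6 -61.7 -51.5 -55.1 35.1
deck y at -160 -138.6 75.3
deck y at -125 -95.5 75.9
deck y at -90 -94.9 75.6
deck y at -55 -96.3 76.2
deck y at -20 -153.4 76.0
deck y at 15 -95.7 74.7
deck y at 50 -95.1 74.9
deck y at 85 -92.7 74.8
deck y at 120 -76.9 74.6
deck y at 155 -82.9 74.7
deck x at -80 -175.0 193.2
deck x at -50 -175.0 195.1
deck x at -20 -174.9 194.5
deck x at 10 -175.1 194.6
deck x at 40 -174.2 195.1
o [0.5836662  0.09050307]
[-4.020e+02 -3.002e+02 -7.310e+01 -1.000e-01  0.000e+00  4.570e+01]
[-5.589e+02 -7.077e+02 -2.600e+00 -1.000e-01  1.000e-01  8.110e+01]
```

```bash
python3 -m inch '[[[-40,-26,-15,0,0,6],[-79,-52,-40,0,0,12],[-118,-78,-60,0,0,18],[-158,-104,-80,0,0,24],[-197,-130,-100,0,0,30],[-237,-156,-120,0,0,36],[-276,-182,-134,0,0,42],[-315,-208,-134,0,0,48]]]' 85; python3 - <<'E'
from h import *
print(to([.56,.09,.33],5))
E
```

```text
time: 0.9
tcp_pos: [0.4578, 0.2522, 0.3329]
orientation: [[-0.3, 0.954, 0.002], [0.954, 0.3, 0.002], [0.001, 0.003, -1.0]]
wrist_force: [1.2, 0.7, -0.8]
opening: 0.0851
grip_force: 0.0
[-1.854e+02  4.890e+01  2.800e+00  1.000e-01 -1.000e-01  1.240e+01]
```

```bash
python3 -m inch '[[[-45,12,0,0,0,3],[-90,24,0,0,0,6],[-135,36,0,0,0,9],[-185,49,0,0,0,12.4],[-185,49,0,0,0,12.4],[-185,49,0,0,0,12.4],[-185,49,0,0,0,12.4]]]'; python3 - <<'E'
from h import *
s=get_state(); c=camera("wrist"); print(np.array(c["mount"]).round(3),s["tcp_pos"],np.abs(s["qd"]).max())
W=cloud(c,s); np.save("w1.npy",W); cv2.imwrite("pics/w1.png",c["pixels"])
print(to([.475,-.306,.2],-15.4,s))
E
```

```text
time: 1.6
tcp_pos: [0.5592, 0.0932, 0.3307]
orientation: [[-0.093, 0.996, -0.001], [0.996, 0.093, 0.0], [0.0, -0.001, -1.0]]
wrist_force: [-0.1, 1.0, 0.9]
opening: 0.0847
grip_force: 0.0
[[-0.    -0.955 -0.296  0.075]
 [ 1.    -0.    -0.001 -0.   ]
 [ 0.    -0.296  0.955 -0.178]
 [ 0.     0.     0.     1.   ]] [0.55915706 0.09320523 0.33069772] 0.012461147281682997
[-389.7 -121.   130.6   -0.    -0.    20.8]
```

View pics/w1.png

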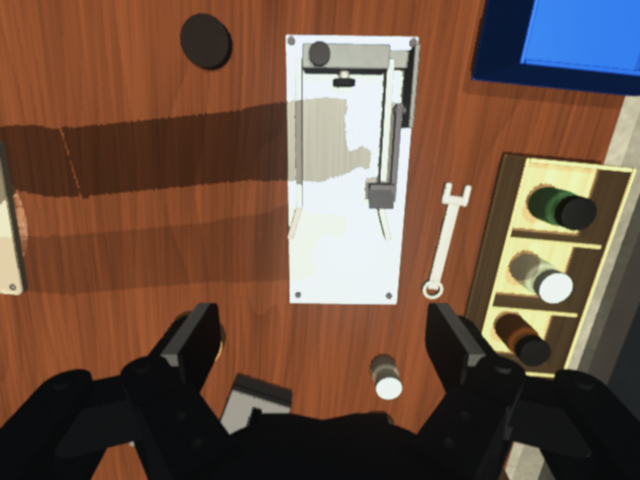

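The wrist view shows the whole rack: deck corners about (288,36), (418,38), (396,303) and (290,303), hook at (381,195), buffer at (344,82). I'll fit the rack from it.

```bash
python3 - <<'E'
from h import *
W=np.load("w1.npy")
th=np.radians(94.77); ex=np.array([np.cos(th),np.sin(th)]); ey=np.array([-ex[1],ex[0]])
o=np.array([.58367,.0905])
sub=np.zeros(W.shape[:2],bool); sub[25:310,270:435]=1
P=W[sub]; q=np.stack([(P[:,:2]-o)@ex,(P[:,:2]-o)@ey],1)*1000; z=P[:,2]*1000
def prof(k,ax,lo,hi,step,n):
    for a in range(lo,hi,step):
        kk=k&(q[:,ax]>=a)&(q[:,ax]<a+step)
        if kk.sum()>3: print(n,a,kk.sum(),np.percentile(q[kk,1-ax],[2,50,98]).round(1),np.median(z[kk]).round(1))
prof((z>31)&(z<38)&(abs(q[:,1]-57)<14),0,-60,140,25,"rail+")
prof((z>31)&(z<38)&(abs(q[:,1]+55)<14),0,-60,140,25,"rail-")
prof((z>7)&(z<13),0,-170,-60,20,"deck y")
prof((z>7)&(z<13)&(q[:,0]<-50),1,-90,70,40,"deck x")
prof((z>50)&(z<75)&(q[:,0]>100),1,-60,60,20,"head x")
prof((z>40)&(z<60)&(q[:,0]<60)&(q[:,0]>-60),1,-80,-20,12,"hook x")
prof((z>20)&(z<48)&(abs(q[:,1])<16)&(q[:,0]>90),1,-16,16,8,"buf x")
E
python3 -m inch '[[[-45,-14,0,0,0,3],[-90,-28,0,0,0,6],[-135,-42,10,0,0,9],[-180,-56,20,0,0,12],[-225,-70,30,0,0,15],[-270,-84,40,0,0,18],[-315,-98,60,0,0,20.8],[-360,-112,80,0,0,20.8]]]'; python3 -m inch '[[[-20,-6,0,0,0,0],[-20,-6,0,0,0,0],[-20,-6,0,0,0,0],[-20,-6,0,0,0,0]]]'; python3 - <<'E'
from h import *
s=get_state(); c=camera("wrist"); W=cloud(c,s); np.save("w2.npy",W);cv2.imwrite("pics/w2.png",c["pixels"])
for z0,z1 in((.037,.044),(.075,.085)):
    Q=W[(W[...,2]>z0)&(W[...,2]<z1)&(np.hypot(W[...,0]-.475,W[...,1]+.306)<.085)]
    if len(Q)>5: print(z0,len(Q),np.median(Q[:,2]),cv2.minAreaRect((Q[:,:2]*1000).astype(np.float32)))
print(to([.475,-.306,.1],-15.4,s))
E
```

```text
rail+ -60 103 [57.9 64.8 70.5] 36.3
rail+ -35 106 [53.6 57.8 63.3] 36.2
rail+ -10 111 [53.4 56.3 60.3] 36.3
rail+ 15 110 [53.2 56.  60. ] 36.4
rail+ 40 117 [53.  55.8 59.6] 36.4
rail+ 65 119 [52.8 56.5 59.5] 36.2
rail+ 90 154 [52.6 56.4 60.4] 36.3
rail+ 115 147 [52.4 56.1 60. ] 36.2
rail- -60 106 [-68.  -62.1 -56. ] 36.3
rail- -35 64 [-61.1 -56.5 -51.9] 35.9
rail- -10 6 [-57.6 -54.6 -51.6] 35.9
rail- 15 129 [-61.3 -54.9 -51.1] 36.0
rail- 40 136 [-60.7 -55.  -51.2] 35.9
rail- 65 147 [-59.5 -54.9 -51.2] 36.0
rail- 90 142 [-59.5 -55.3 -51.5] 36.1
rail- 115 151 [-59.4 -55.2 -51.6] 35.9
deck y -170 1227 [-141.6  -14.3   70.2] 11.3
deck y -150 1353 [-144.2  -13.7   70. ] 11.2
deck y -130 1344 [-142.4  -10.2   71. ] 11.3
deck y -110 1357 [-88.6  -8.3  70.8] 11.4
deck y -90 1372 [-88.4  -9.1  70.3] 11.3
deck y -70 1271 [-88.5  -6.9  62.7] 11.3
deck x -90 1915 [-174.7 -113.   -53.4] 11.3
deck x -50 2022 [-174.6 -110.3  -52.8] 11.3
deck x -10 2019 [-175.  -110.1  -51.7] 11.3
deck x 30 1976 [-174.2 -111.   -52.3] 11.4
head x -60 218 [147.  159.4 172.8] 62.2
head x -40 476 [147.  159.3 172.5] 62
[... 477 characters left out ...]
_pos: [0.4817, -0.2747, 0.2518]
orientation: [[0.267, 0.964, 0.002], [0.964, -0.267, 0.001], [0.001, 0.002, -1.0]]
wrist_force: [0.9, 0.3, -1.2]
opening: 0.0849
grip_force: 0.0
time: 2.85
tcp_pos: [0.4716, -0.2902, 0.2521]
orientation: [[0.265, 0.964, 0.001], [0.964, -0.265, 0.001], [0.001, 0.001, -1.0]]
wrist_force: [-0.2, 0.6, 0.7]
opening: 0.0846
grip_force: 0.0
0.037 8094 0.04130137448185392 ((476.1318359375, -309.19525146484375), (120.33426666259766, 100.09280395507812), 74.01817321777344)
0.075 952 0.07709765878569147 ((476.3350524902344, -309.03070068359375), (78.93061065673828, 13.499582290649414), 74.74041748046875)
[-1.450e+01  7.300e+00  1.521e+02  0.000e+00 -1.000e-01  1.000e-01]
```

```bash
python3 -m inch '[[[-9,5,40,0,0,0.2],[-17.2,9.3,80,0,0,0.2],[-17.2,9.3,120,0,0,0.2],[-17.2,9.3,150,0,0,0.2],[-17.2,9.3,170,0,0,0.2],[-17.2,9.3,170,0,0,0.2],[-17.2,9.3,170,0,0,0.2]]]' 60; python3 - <<'E'
from h import *
print(to([.4762,-.3091,.052],-15.3))
E
```

```text
time: 3.6
tcp_pos: [0.4755, -0.3107, 0.0826]
orientation: [[0.27, 0.963, 0.0], [0.963, -0.27, 0.0], [0.0, 0.0, -1.0]]
wrist_force: [0.9, 0.4, 1.4]
opening: 0.0599
grip_force: 0.0
[ 1.7  0.3 30.6  0.  -0.  -0.4]
```

Going down and closing, then lifting.

```bash
python3 -m inch '[[[1,0,12,0,0,-0.3],[1.5,0.3,24,0,0,-0.3],[1.5,0.3,30,0,0,-0.3],[1.5,0.3,30,0,0,-0.3],[1.5,0.3,30,0,0,-0.3]]]'; python3 -m inch '[[[0,0,0,0,0,0],[0,0,0,0,0,0],[0,0,0,0,0,0],[0,0,0,0,0,0],[0,0,0,0,0,0],[0,0,0,0,0,0],[0,0,0,0,0,0]]]' 5 90
```

```text
time: 4.1
tcp_pos: [0.4754, -0.31, 0.052]
orientation: [[0.266, 0.964, -0.0], [0.964, -0.266, 0.0], [-0.0, -0.0, -1.0]]
wrist_force: [-0.4, 0.4, 0.0]
opening: 0.0601
grip_force: 0.0
time: 4.8
tcp_pos: [0.4754, -0.3098, 0.0519]
orientation: [[0.266, 0.964, -0.0], [0.964, -0.266, 0.0], [0.0, -0.0, -1.0]]
wrist_force: [-0.2, -0.7, -0.7]
opening: 0.0048
grip_force: 0.0
```

The fingers closed on nothing, so I'll look.

```bash
python3 - <<'E'
from h import *
s=get_state(); c=camera("wrist"); W=cloud(c,s); cv2.imwrite("pics/w3.png",c["pixels"])
t=camera("scene"); cv2.imwrite("pics/s3.png",np.hstack([cv2.resize(c["pixels"],(400,300)),cv2.resize(t["pixels"][170:290,130:290],(400,300))]))
for W in (W,cloud(t),cloud(camera("top"))):
  Q=W[(W[...,2]>.034)&(W[...,2]<.044)&(np.hypot(W[...,0]-.475,W[...,1]+.306)<.085)]
  if len(Q)>5: print(len(Q),cv2.minAreaRect((Q[:,:2]*1000).astype(np.float32)))
E
```

```text
25892 ((476.8088684082031, -307.1677551269531), (116.5709457397461, 100.34123229980469), 74.10182189941406)
1325 ((477.99298095703125, -307.4380798339844), (123.28260040283203, 102.69376373291016), 74.67633819580078)
399 ((493.9568786621094, -258.36468505859375), (43.71344757080078, 105.78680419921875), 53.34173583984375)
```

View pics/s3.png

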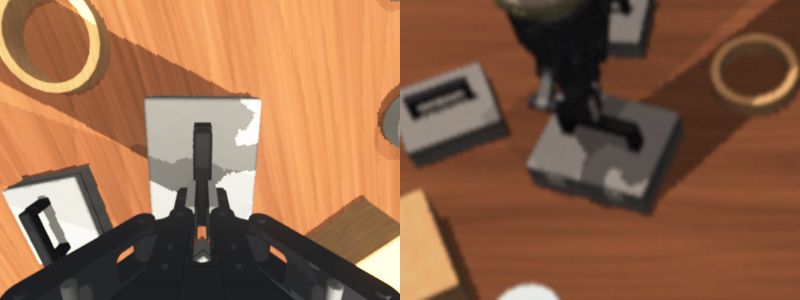

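The combined view shows the gripper at the handle (left, 203,190), but not whether the fingers straddle the bar. I'll enlarge it.

```bash
python3 - <<'E'
from h import *
c=cv2.imread("pics/w3.png"); cv2.imwrite("pics/w3c.png",cv2.resize(c[230:480,210:440],None,fx=2.4,fy=2.4,interpolation=2))
s=get_state(); print(s["opening"],s["grip_force"],s["wrist_force"],s["time"])
E
```

```text
0.00543289953519545 0.0 [-0.44520247 -0.4764993   0.27283084] 4.95
```

View pics/w3c.png

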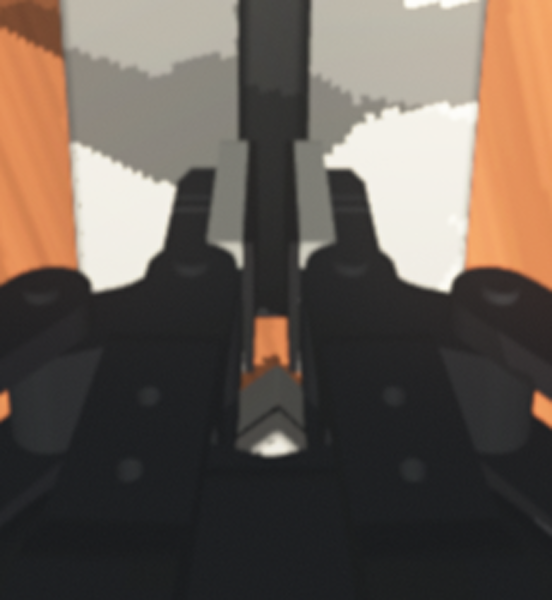

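```bash
python3 - <<'E'
from h import *
s=get_state(); c=camera("wrist"); T=dict(s,orientation=np.eye(3),tcp_pos=np.zeros(3)); W=cloud(c,T)*1000; W2=cloud(c,s)*1000
for u,v in((272,60),(272,100),(272,200),(272,280),(232,150),(230,190),(226,240),(312,150),(315,190),(190,180),(345,180),(120,200)):
    U,V=int(210+u/2.4),int(230+v/2.4); print((u,v),W[V,U].round(1),W2[V,U].round(1))
E
```

```text
(272, 60) [ 20.1   0.4 -25.2] [ 481.2 -290.6   77.1]
(272, 100) [ 12.8   0.4 -26.6] [ 479.3 -297.6   78.5]
(272, 200) [ -9.4   0.4 -25.3] [ 473.3 -319.1   77.2]
(272, 280) [-27.7   0.4 -25.3] [ 468.5 -336.7   77.2]
(232, 150) [  9.9  -6.7 -42.5] [ 471.6 -298.6   94.4]
(230, 190) [  9.6  -6.4 -56.7] [ 471.8 -298.9  108.7]
(226, 240) [ 10.1  -6.  -72.4] [ 472.3 -298.5  124.3]
(312, 150) [  9.8   7.5 -42.3] [ 485.3 -302.4   94.3]
(315, 190) [  9.6   7.3 -56.7] [ 485.  -302.6  108.6]
(190, 180) [  6.6 -13.4 -47.8] [ 464.2 -299.9   99.7]
(345, 180) [  5.7  12.8 -46. ] [ 489.3 -307.8   97.9]
(120, 200) [-29.  -36.9  10.2] [ 432.2 -328.    41.7]
```

```bash
python3 - <<'E'
from h import *
s=get_state(); c=camera("wrist"); T=dict(s,orientation=np.eye(3),tcp_pos=np.zeros(3)); W=cloud(c,T)*1000
k=(abs(W[...,1])<14)&(W[...,0]>4)&(W[...,0]<12)&(W[...,2]<-29)
for a in range(-100,-20,6):
    m=k&(W[...,2]>=a)&(W[...,2]<a+6)
    if m.sum(): print(a,m.sum(),W[m][:,1].min().round(1),W[m][:,1].max().round(1))
print("max z",W[k][:,2].max())
E
python3 -m inch '[[[0,0,0,0,0,0],[0,0,0,0,0,0],[0,0,0,0,0,0],[0,0,0,0,0,0]]]' 45
python3 -m inch '[[[0,0,8,0,0,0],[0,0,16,0,0,0],[0,0,20,0,0,0],[0,0,20,0,0,0],[0,0,20,0,0,0]]]'
```

```text
-100 158 -13.3 13.7
-94 857 -14.0 14.0
-88 796 -14.0 14.0
-82 451 -14.0 14.0
-76 520 -13.7 13.9
-70 398 -14.0 13.9
-64 476 -13.9 13.9
-58 446 -14.0 14.0
-52 388 -14.0 14.0
-46 303 -13.9 14.0
-40 33 -8.6 9.0
max z -37.804958055868866
time: 5.45
tcp_pos: [0.4754, -0.3099, 0.0519]
orientation: [[0.266, 0.964, -0.0], [0.964, -0.266, 0.0], [0.0, -0.0, -1.0]]
wrist_force: [-0.0, 0.2, 0.0]
opening: 0.0446
grip_force: 0.0
time: 5.95
tcp_pos: [0.4753, -0.3099, 0.0318]
orientation: [[0.266, 0.964, -0.0], [0.964, -0.266, 0.0], [0.0, -0.0, -1.0]]
wrist_force: [0.3, 0.0, 0.3]
opening: 0.045
grip_force: 0.0
```

The images show the real fingertips ending 38 mm short of the stated TCP, so I'm going lower: TCP z 0.016 puts the tips at about 54 mm.

```bash
python3 -m inch '[[[0,0,5,0,0,0],[0,0,10,0,0,0],[0,0,16,0,0,0],[0,0,16,0,0,0],[0,0,16,0,0,0]]]'; python3 -m inch '[[[0,0,0,0,0,0],[0,0,0,0,0,0],[0,0,0,0,0,0],[0,0,0,0,0,0],[0,0,0,0,0,0],[0,0,0,0,0,0]]]' 5 90
```

```text
time: 6.45
tcp_pos: [0.4753, -0.3099, 0.0157]
orientation: [[0.266, 0.964, -0.0], [0.964, -0.266, 0.0], [-0.0, -0.0, -1.0]]
wrist_force: [-0.7, -0.6, -0.6]
opening: 0.0453
grip_force: 0.0
time: 7.05
tcp_pos: [0.4758, -0.31, 0.0163]
orientation: [[0.266, 0.964, 0.001], [0.964, -0.266, -0.0], [0.0, 0.001, -1.0]]
wrist_force: [0.9, -0.7, 5.0]
opening: 0.0123
grip_force: 88.1
```

Gripped. Lifting.

```bash
python3 -m inch '[[[0,0,-8,0,0,0],[0,0,-25,0,0,0],[0,0,-50,0,0,0],[0,0,-75,0,0,0],[0,0,-90,0,0,0],[0,0,-90,0,0,0]]]'; python3 -m inch '[[[15,2,0,0,0,-1],[50,6,0,0,0,-4],[85,10,0,0,0,-7],[120,14,0,0,0,-10],[155,18,0,0,0,-13],[190,22,0,0,0,-16],[220,26,0,0,0,-18],[240,28,0,0,0,-19]]]';python3 - <<'E'
from h import *
print(to([.5913,-.0233,.080],4.45)); print(get_state()["wrist_force"])
E
```

```text
time: 7.65
tcp_pos: [0.4761, -0.3103, 0.1075]
orientation: [[0.266, 0.964, 0.002], [0.964, -0.266, -0.001], [0.0, 0.002, -1.0]]
wrist_force: [0.2, 0.2, -5.8]
opening: 0.0125
grip_force: 88.2
time: 8.45
tcp_pos: [0.5662, -0.0821, 0.1042]
orientation: [[-0.067, 0.998, -0.002], [0.998, 0.067, 0.001], [0.001, -0.002, -1.0]]
wrist_force: [0.1, 0.7, -4.8]
opening: 0.0125
grip_force: 88.2
[57.  29.1 24.2 -0.1 -0.1 -0.6]
[ 0.12105925  0.68577764 -4.84383303]
```

```bash
python3 -m inch '[[[20,10,5,0,0,-0.3],[40,20,10,0,0,-0.6],[57,29,15,0,0,-0.6],[57,29,24,0,0,-0.6],[57,29,24,0,0,-0.6],[57,29,24,0,0,-0.6],[57,29,24,0,0,-0.6]]]';python3 - <<'E'
from h import *
s=get_state(); c=camera("wrist"); W=cloud(c,s); cv2.imwrite("pics/w4.png",c["pixels"])
th=np.radians(94.45); ex=np.array([np.cos(th),np.sin(th)]); ey=np.array([-ex[1],ex[0]])
o=np.array([.58247,.0904]); P=W.reshape(-1,3); q=np.stack([(P[:,:2]-o)@ex,(P[:,:2]-o)@ey],1)*1000; z=P[:,2]*1000
def prof(k,ax,lo,hi,step,n):
    for a in range(lo,hi,step):
        kk=k&(q[:,ax]>=a)&(q[:,ax]<a+step)
        if kk.sum()>3: print(n,a,kk.sum(),np.percentile(q[kk,1-ax],[2,50,98]).round(1),np.median(z[kk]).round(1))
print(s["tcp_pos"], "tcp rack",(s["tcp_pos"][:2]-o)@ex*1000,(s["tcp_pos"][:2]-o)@ey*1000,s["orientation"][:,1])
prof((z>31)&(z<40)&(abs(q[:,1]-57)<14),0,-60,140,25,"rail+")
prof((z>31)&(z<40)&(abs(q[:,1]+55)<14),0,-60,140,25,"rail-")
zt=s["tcp_pos"][2]*1000-16.3+40
k=(abs(z-zt)<5)&(q[:,0]<-20)&(abs(q[:,1])<70)
prof(k,0,-175,-40,15,"case y"); prof(k,1,-60,60,20,"case x")
E
```

```text
time: 9.15
tcp_pos: [0.5918, -0.0283, 0.0823]
orientation: [[-0.071, 0.997, 0.0], [0.997, 0.071, -0.0], [-0.0, 0.0, -1.0]]
wrist_force: [-1.0, -0.1, -4.7]
opening: 0.0123
grip_force: 88.1
[ 0.59176212 -0.02833895  0.0822887 ] tcp rack -119.10197010478096 -0.05125753160348768 [9.97485078e-01 7.08757294e-02 3.86762151e-04]
rail+ -60 669 [55.9 62.1 68.9] 36.1
rail+ -35 719 [51.4 55.6 61.4] 36.1
rail+ -10 783 [51.3 54.7 59.2] 36.0
rail+ 15 311 [51.3 54.6 59.2] 36.0
rail- -60 633 [-68.5 -63.1 -57. ] 36.0
rail- -35 575 [-62.8 -57.1 -52.5] 36.0
rail- 15 71 [-64.7 -56.2 -52.5] 36.2
case y -175 81 [-11.6  -8.6  12.4] 107.3
case y -160 307 [-43.5 -33.1  43.6] 107.2
case y -145 2369 [-48.  -25.7  48.7] 107.2
case y -130 3576 [-47.7 -10.2  48.1] 107.2
case y -115 5190 [-47.4  -0.   47.6] 107.2
case y -100 5634 [-47.6  -8.8  47.4] 107.2
case y -85 6958 [-47.5  -0.4  47. ] 107.1
case y -70 6729 [-47.2   0.8  46.6] 107.0
case x -60 3591 [-144.4  -96.2  -59.5] 107.1
case x -40 7483 [-143.5  -94.3  -59.3] 107.2
case x -20 4367 [-120.1  -77.8  -58.5] 107.1
case x 0 4380 [-119.6  -77.8  -58.3] 107.1
case x 20 7460 [-142.7  -93.4  -58.5] 107.1
case x 40 3590 [-144.6  -97.4  -58.8] 107.0
```

View pics/w4.png

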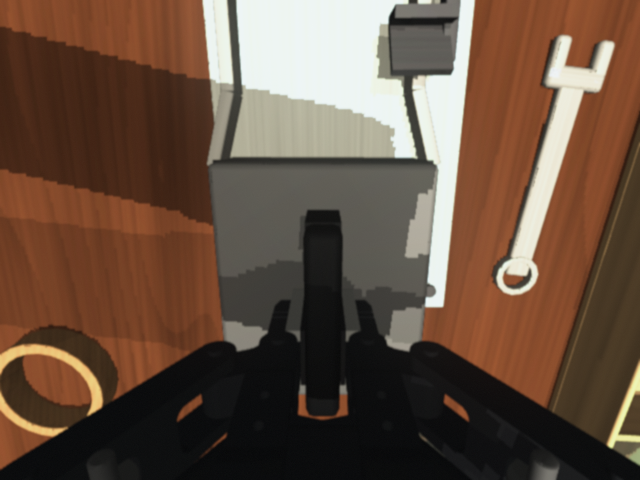

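The view shows the case held level and square over the deck, its front edge at row 160. The rails flare from (210,165) and (435,165), and the hook is at (420,40). Now a small correction and lowering by feel.

```bash
python3 -m inch '[[[2,0.3,15,0,0,-0.2],[5,0.6,30,0,0,-0.4],[5,0.6,43,0,0,-0.4],[5,0.6,50,0,0,-0.4],[5,0.6,52,0,0,-0.4],[5,0.6,52,0,0,-0.4],[5,0.6,52,0,0,-0.4]]]'; python3 -m inch '[[[0,0,1,0,0,0],[0,0,2,0,0,0],[0,0,2,0,0,0],[0,0,2,0,0,0]]]'
```

```text
time: 9.9
tcp_pos: [0.5924, -0.0224, 0.0305]
orientation: [[-0.079, 0.997, 0.001], [0.997, 0.079, 0.0], [0.0, 0.001, -1.0]]
wrist_force: [0.3, 0.0, -4.8]
opening: 0.0128
grip_force: 88.1
time: 10.3
tcp_pos: [0.592, -0.0222, 0.0281]
orientation: [[-0.08, 0.997, 0.0], [0.997, 0.08, 0.0], [0.0, 0.0, -1.0]]
wrist_force: [0.2, -0.1, -4.7]
opening: 0.0124
grip_force: 88.1
```

```bash
python3 -m inch '[[[0,0,0.5,0,0,0],[0,0,1,0,0,0],[0,0,1,0,0,0],[0,0,1,0,0,0]]]'; python3 -m inch '[[[0,0,0.5,0,0,0],[0,0,1,0,0,0],[0,0,1,0,0,0],[0,0,1,0,0,0]]]'
```

```text
time: 10.7
tcp_pos: [0.5919, -0.0223, 0.0269]
orientation: [[-0.079, 0.997, -0.0], [0.997, 0.079, 0.0], [0.0, -0.0, -1.0]]
wrist_force: [-0.3, 0.1, -4.9]
opening: 0.0123
grip_force: 88.1
time: 11.1
tcp_pos: [0.5921, -0.0223, 0.0263]
orientation: [[-0.079, 0.997, 0.0], [0.997, 0.079, 0.0], [0.0, 0.0, -1.0]]
wrist_force: [-1.5, 0.1, 1.5]
opening: 0.0123
grip_force: 89.0
```

```bash
python3 -m inch '[[[3,0,0,0,0,0],[7,0,0,0,0,0],[11,0,0,0,0,0],[15,0,0,0,0,0],[19,0,0,0,0,0],[23,0,0,0,0,0],[26,0,0,0,0,0],[28,0,0,0,0,0]]]'; python3 -m inch '[[[2,0,0,0,0,0],[4,0,0,0,0,0],[6,0,0,0,0,0],[8,0,0,0,0,0],[10,0,0,0,0,0],[12,0,0,0,0,0]]]'
```

```text
time: 11.9
tcp_pos: [0.5901, 0.0056, 0.0263]
orientation: [[-0.079, 0.997, 0.001], [0.997, 0.079, -0.0], [-0.0, 0.001, -1.0]]
wrist_force: [0.5, -5.8, 2.2]
opening: 0.0125
grip_force: 89.3
time: 12.5
tcp_pos: [0.5891, 0.0173, 0.0263]
orientation: [[-0.079, 0.997, 0.001], [0.997, 0.079, -0.0], [-0.001, 0.001, -1.0]]
wrist_force: [0.7, -6.4, 3.3]
opening: 0.0125
grip_force: 89.4
```

```bash
python3 -m inch '[[[3,0,-0.2,0,0,0],[6,0,-0.3,0,0,0],[9,0,-0.3,0,0,0],[12,0,-0.3,0,0,0],[15,0,-0.3,0,0,0],[18,0,-0.3,0,0,0],[21,0,-0.3,0,0,0],[24,0,-0.3,0,0,0]]]'; python3 -m inch '[[[3,0,0,0,0,0],[6,0,0,0,0,0],[9,0,0,0,0,0],[12,0,0,0,0,0],[15,0,0,0,0,0],[18,0,0,0,0,0]]]'
```

```text
time: 13.3
tcp_pos: [0.5871, 0.0402, 0.0265]
orientation: [[-0.078, 0.997, 0.0], [0.997, 0.078, -0.001], [-0.001, 0.0, -1.0]]
wrist_force: [-0.2, -5.3, 0.5]
opening: 0.0124
grip_force: 88.8
time: 13.9
tcp_pos: [0.5855, 0.0589, 0.0264]
orientation: [[-0.079, 0.997, 0.0], [0.997, 0.079, -0.001], [-0.001, 0.0, -1.0]]
wrist_force: [0.7, -6.0, 0.9]
opening: 0.0126
grip_force: 89.2
```

```bash
python3 -m inch '[[[4,0,0,0,0,0],[8,0,0,0,0,0],[12,0,0,0,0,0],[16,0,0,0,0,0],[20,0,0,0,0,0],[24,0,0,0,0,0],[28,0,0,0,0,0],[32,0,0,0,0,0]]]'; python3 -m inch '[[[4,0,0,0,0,0],[8,0,0,0,0,0],[12,0,0,0,0,0],[16,0,0,0,0,0],[20,0,0,0,0,0],[24,0,0,0,0,0],[28,0,0,0,0,0],[30,0,0,0,0,0]]]'; python3 -m inch '[[[3,0,0,0,0,0],[6,0,0,0,0,0],[9,0,0,0,0,0],[12,0,0,0,0,0],[14,0,0,0,0,0]]]'; python3 - <<'E'
from h import *
th=np.radians(94.45); ex=np.array([np.cos(th),np.sin(th)]); ey=np.array([-ex[1],ex[0]]);o=np.array([.58247,.0904])
p=get_state()["tcp_pos"][:2]-o; print("rack",p@ex*1000,p@ey*1000)
E
```

```text
time: 14.7
tcp_pos: [0.5829, 0.0908, 0.0263]
orientation: [[-0.079, 0.997, 0.0], [0.997, 0.079, -0.001], [-0.001, -0.0, -1.0]]
wrist_force: [-0.1, -6.1, 1.9]
opening: 0.0128
grip_force: 89.2
time: 15.5
tcp_pos: [0.5804, 0.121, 0.0263]
orientation: [[-0.079, 0.997, -0.0], [0.997, 0.079, -0.001], [-0.001, -0.0, -1.0]]
wrist_force: [1.4, -4.6, 0.8]
opening: 0.0122
grip_force: 89.0
time: 16.0
tcp_pos: [0.5794, 0.1347, 0.0263]
orientation: [[-0.079, 0.997, -0.0], [0.997, 0.079, -0.001], [-0.001, -0.0, -1.0]]
wrist_force: [0.3, -9.3, 5.8]
opening: 0.0123
grip_force: 89.5
rack 44.39295950166357 -0.335910530887656
```

```bash
python3 -m inch '[[[0,0,-0.3,0,0,0],[0,0,-0.4,0,0,0],[0,0,-0.4,0,0,0]]]'; python3 -m inch '[[[1,0,0,0,0,0],[2,0,0,0,0,0],[3,0,0,0,0,0],[4,0,0,0,0,0]]]'; python3 -m inch '[[[1,0,0,0,0,0],[2,0,0,0,0,0],[3,0,0,0,0,0],[4,0,0,0,0,0]]]'
```

```text
time: 16.3
tcp_pos: [0.5791, 0.1356, 0.0264]
orientation: [[-0.08, 0.997, -0.001], [0.997, 0.08, 0.0], [0.0, -0.001, -1.0]]
wrist_force: [2.0, -2.7, -3.0]
opening: 0.0124
grip_force: 88.4
time: 16.7
tcp_pos: [0.5786, 0.1396, 0.0264]
orientation: [[-0.08, 0.997, -0.001], [0.997, 0.08, 0.0], [0.0, -0.001, -1.0]]
wrist_force: [0.3, -1.3, -4.9]
opening: 0.0124
grip_force: 88.2
time: 17.1
tcp_pos: [0.5786, 0.1434, 0.0266]
orientation: [[-0.08, 0.997, -0.0], [0.997, 0.08, 0.0], [0.0, -0.0, -1.0]]
wrist_force: [-0.1, -2.0, -6.0]
opening: 0.0121
grip_force: 88.0
```

```bash
python3 -m inch '[[[1.5,0,0.2,0,0,0],[3,0,0.2,0,0,0],[4.5,0,0.2,0,0,0],[6,0,0.2,0,0,0],[7.5,0,0.2,0,0,0],[9,0,0.2,0,0,0],[10,0,0.2,0,0,0]]]'; python3 -m inch '[[[1,0,0,0,0,0],[2,0,0,0,0,0],[3,0,0,0,0,0],[4,0,0,0,0,0]]]'; python3 -m inch '[[[1,0,0,0,0,0],[2,0,0,0,0,0],[3,0,0,0,0,0]]]'; python3 - <<'E'
from h import *
th=np.radians(94.45); ex=np.array([np.cos(th),np.sin(th)]); ey=np.array([-ex[1],ex[0]]);o=np.array([.58247,.0904])
p=get_state()["tcp_pos"][:2]-o; print("rack",p@ex*1000,p@ey*1000)
E
```

```text
time: 17.8
tcp_pos: [0.5779, 0.1533, 0.0265]
orientation: [[-0.08, 0.997, -0.0], [0.997, 0.08, 0.0], [0.0, -0.0, -1.0]]
wrist_force: [-0.2, -0.5, -5.9]
opening: 0.0124
grip_force: 88.0
time: 18.2
tcp_pos: [0.5777, 0.1572, 0.0265]
orientation: [[-0.08, 0.997, 0.0], [0.997, 0.08, 0.0], [0.0, 0.0, -1.0]]
wrist_force: [-0.5, -1.0, -6.1]
opening: 0.0125
grip_force: 88.0
time: 18.5
tcp_pos: [0.5774, 0.1603, 0.0265]
orientation: [[-0.08, 0.997, -0.0], [0.997, 0.08, 0.0], [0.0, -0.0, -1.0]]
wrist_force: [0.4, -0.4, -6.0]
opening: 0.0127
grip_force: 88.0
rack 70.05214186665451 -0.349780785263733
```

```bash
python3 -m inch '[[[0.5,0,0.4,0,0,0],[1,0,0.4,0,0,0],[1,0,0.4,0,0,0]]]'; python3 -m inch '[[[0.5,0,0,0,0,0],[1,0,0,0,0,0],[1,0,0,0,0,0]]]'; python3 -m inch '[[[0.5,0,0,0,0,0],[1,0,0,0,0,0],[1,0,0,0,0,0]]]';  python3 -m inch '[[[0.5,0,0,0,0,0],[1,0,0,0,0,0],[1,0,0,0,0,0]]]'
```

```text
time: 18.8
tcp_pos: [0.5774, 0.1607, 0.0263]
orientation: [[-0.079, 0.997, 0.0], [0.997, 0.079, -0.0], [-0.0, 0.0, -1.0]]
wrist_force: [-1.9, -3.3, -0.4]
opening: 0.012
grip_force: 88.7
time: 19.1
tcp_pos: [0.5776, 0.1612, 0.0263]
orientation: [[-0.079, 0.997, 0.0], [0.997, 0.079, -0.001], [-0.001, 0.0, -1.0]]
wrist_force: [-0.9, -5.3, 0.2]
opening: 0.0124
grip_force: 88.8
time: 19.4
tcp_pos: [0.5776, 0.1617, 0.0263]
orientation: [[-0.078, 0.997, 0.001], [0.997, 0.078, -0.001], [-0.001, 0.001, -1.0]]
wrist_force: [-1.2, -6.8, -0.3]
opening: 0.0121
grip_force: 88.9
time: 19.7
tcp_pos: [0.5776, 0.1622, 0.0264]
orientation: [[-0.078, 0.997, 0.001], [0.997, 0.078, -0.002], [-0.002, 0.001, -1.0]]
wrist_force: [-1.0, -7.0, 1.5]
opening: 0.0123
grip_force: 89.0
```

```bash
cat > hk.py <<'E'
from h import *
th=np.radians(94.45); ex=np.array([np.cos(th),np.sin(th)]); ey=np.array([-ex[1],ex[0]]);o=np.array([.58247,.0904])
s=get_state(); p=s["tcp_pos"][:2]-o; print("rack",(p@ex*1000).round(1),(p@ey*1000).round(1))
for n in("scene","top"):
    W=cloud(camera(n)).reshape(-1,3); q=np.stack([(W[:,:2]-o)@ex,(W[:,:2]-o)@ey],1)*1000; z=W[:,2]*1000
    k=(q[:,0]>-20)&(q[:,0]<14)&(q[:,1]<-42)&(q[:,1]>-64)&(z>30)
    print(n,"hook",k.sum(),np.percentile(z[k],[50,90,98]).round(1) if k.sum() else "")
    k=(q[:,0]>-10)&(q[:,0]<140)&(q[:,1]<40)&(q[:,1]>-30)&(abs(z-50)<6)
    if k.sum(): print(n,"case top x",np.percentile(q[k,0],[1,99]).round(1),np.median(z[k]).round(1))
E
python3 -m inch '[[[0.5,0,0,0,0,0],[1,0,0,0,0,0],[1,0,0,0,0,0]]]'; python3 -m inch '[[[0.5,0,0,0,0,0],[1,0,0,0,0,0],[1,0,0,0,0,0]]]';python3 hk.py
```

```text
time: 20.0
tcp_pos: [0.5776, 0.1627, 0.0264]
orientation: [[-0.078, 0.997, 0.001], [0.997, 0.078, -0.002], [-0.002, 0.0, -1.0]]
wrist_force: [-2.1, -10.2, 2.0]
opening: 0.0129
grip_force: 89.1
time: 20.3
tcp_pos: [0.5776, 0.1632, 0.0265]
orientation: [[-0.077, 0.997, 0.001], [0.997, 0.077, -0.003], [-0.003, 0.0, -1.0]]
wrist_force: [-1.8, -11.3, 2.5]
opening: 0.0122
grip_force: 89.2
rack 72.9 -0.7
scene hook 139 [64.4 72.6 75. ]
scene case top x [ 16.1 138.4] 50.6
top hook 95 [62.8 72.3 75.5]
top case top x [17.  69.8] 49.9
```

```bash
python3 -m inch '[[[0.5,0,0,0,0,0],[1,0,0,0,0,0],[1,0,0,0,0,0]]]'; python3 -m inch '[[[0.5,0,0,0,0,0],[1,0,0,0,0,0],[1,0,0,0,0,0]]]';python3 hk.py
```

```text
time: 20.7
tcp_pos: [0.5775, 0.1636, 0.0265]
orientation: [[-0.077, 0.997, 0.001], [0.997, 0.077, -0.003], [-0.003, 0.0, -1.0]]
wrist_force: [-1.9, -12.3, 3.6]
opening: 0.0124
grip_force: 89.3
time: 21.0
tcp_pos: [0.5775, 0.1643, 0.0267]
orientation: [[-0.077, 0.997, 0.001], [0.997, 0.077, -0.003], [-0.003, 0.0, -1.0]]
wrist_force: [-2.2, -13.4, 5.4]
opening: 0.0125
grip_force: 89.6
rack 74.0 -0.8
scene hook 135 [52.6 58.5 60.7]
scene case top x [ 17.  138.3] 50.7
top hook 102 [50.6 57.3 59.6]
top case top x [18.  70.8] 50.0
```

The hook has dropped about 12 mm. I'll compare it with its initial rest height before letting go.

```bash
python3 - <<'E'
from h import *
th=np.radians(94.45); ex=np.array([np.cos(th),np.sin(th)]); ey=np.array([-ex[1],ex[0]]);o=np.array([.58247,.0904])
for n in("scene","top"):
    W=np.load(n+".npy").reshape(-1,3); q=np.stack([(W[:,:2]-o)@ex,(W[:,:2]-o)@ey],1)*1000; z=W[:,2]*1000
    k=(q[:,0]>-20)&(q[:,0]<14)&(q[:,1]<-42)&(q[:,1]>-64)&(z>30)
    print(n,k.sum(),np.percentile(z[k],[50,90,98]).round(1))
E
python3 -m inch '[[[-0.5,0,0,0,0,0],[-1,0,0,0,0,0],[-1.5,0,0,0,0,0],[-2,0,-0.2,0,0,0],[-2.5,0,-0.2,0,0,0],[-3,0,-0.2,0,0,0],[-3,0,-0.2,0,0,0]]]'; python3 hk.py
```

```text
scene 132 [52.3 57.4 59.9]
top 105 [51.8 60.1 61.6]
time: 21.8
tcp_pos: [0.5775, 0.164, 0.0264]
orientation: [[-0.079, 0.997, 0.001], [0.997, 0.079, -0.001], [-0.001, 0.001, -1.0]]
wrist_force: [0.0, -5.8, -0.9]
opening: 0.0119
grip_force: 88.6
rack 73.8 -0.7
scene hook 136 [52.  58.3 59.8]
scene case top x [ 16.7 138. ] 50.5
top hook 103 [51.7 57.5 61. ]
top case top x [17.6 70.3] 49.1
```

Fully down. Relaxing the remaining push, then opening gently; the opening stays small (36 mm) to keep the fingers away from the hook.

```bash
python3 -m inch '[[[-0.5,0,0,0,0,0],[-1,0,0,0,0,0],[-1.5,0,0,0,0,0],[-1.5,0,0,0,0,0]]]'; python3 -m inch '[[[0,0,0,0,0,0],[0,0,0,0,0,0],[0,0,0,0,0,0],[0,0,0,0,0,0],[0,0,0,0,0,0],[0,0,0,0,0,0]]]' 32; python3 -m inch '[[[0,0,-5,0,0,0],[0,0,-15,0,0,0],[0,0,-30,0,0,0],[0,0,-60,0,0,0],[0,0,-100,0,0,0],[0,0,-130,0,0,0],[0,0,-150,0,0,0],[0,0,-150,0,0,0]]]'; python3 hk.py; python3 - <<'E'
from h import *
c=camera("wrist"); cv2.imwrite("pics/w5.png",c["pixels"])
E
```

```text
time: 22.3
tcp_pos: [0.5774, 0.1638, 0.0264]
orientation: [[-0.08, 0.997, 0.001], [0.997, 0.08, 0.0], [0.0, 0.001, -1.0]]
wrist_force: [1.6, -3.3, -3.6]
opening: 0.0121
grip_force: 88.4
time: 22.9
tcp_pos: [0.5772, 0.1638, 0.0263]
orientation: [[-0.08, 0.997, 0.0], [0.997, 0.08, 0.0], [0.0, 0.0, -1.0]]
wrist_force: [0.4, -0.5, 0.1]
opening: 0.0314
grip_force: 0.0
time: 23.7
tcp_pos: [0.579, 0.1639, 0.181]
orientation: [[-0.079, 0.997, 0.006], [0.997, 0.079, 0.003], [0.002, 0.006, -1.0]]
wrist_force: [0.7, 0.5, 0.2]
opening: 0.0318
grip_force: 0.0
rack 73.6 -2.2
scene hook 140 [52.2 58.2 60.4]
scene case top x [ 16.6 136.8] 50.5
top hook 102 [50.5 58.1 61.4]
top case top x [17.6 87.3] 49.9
```

View pics/w5.png

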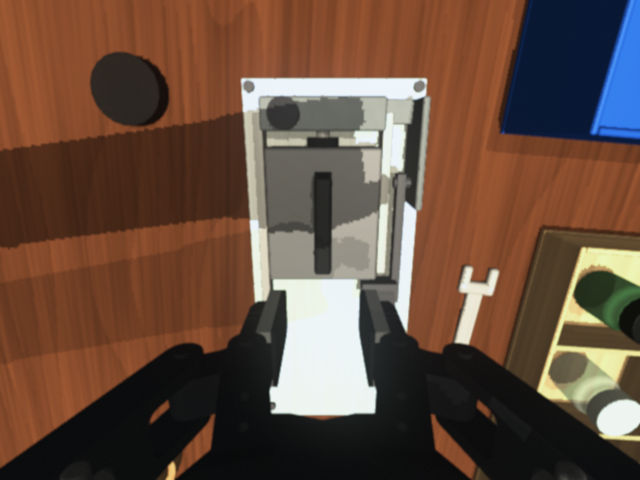

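The picture shows the case between the rails with its rear edge at row 278. The hook at (378,288) is down behind it, the buffer at (322,140) is against its front, and the gripper is clear.

```bash
python3 -m inch '[[[0,0,0,0,0,0],[0,0,0,0,0,0],[0,0,0,0,0,0]]]'; python3 -c "
from rig import sign_off; print(sign_off())"
```

```text
time: 24.15
tcp_pos: [0.5768, 0.1635, 0.1757]
orientation: [[-0.079, 0.997, -0.001], [0.997, 0.079, -0.0], [-0.0, -0.001, -1.0]]
wrist_force: [0.4, -1.0, 0.0]
opening: 0.0321
grip_force: 0.0
the job is handed in; nothing more can be done
None
```

The case is latched in the rack, with the catch back at its rest height behind it and the gripper clear; the job was handed in at 24 s with no verdict returned.

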